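# Stack the pivot stud: washer, then bushing

### The arm

A 7-joint arm with a two-finger parallel gripper is mounted at the origin on a cart in front of the work surface, level with it; the furniture and walls round the work are solid. World frame = base frame: x ahead of the robot, y to its left, z up, the work surface at z = 0. Lengths are in m, angles in rad, forces in N, time in s.
With the tool pointing down it reaches from about 0.4 to 0.875 m from the base axis. Payload 19.3 kg.
Tool frame: the origin (TCP) lies at the very end of the fingers, on their centre line; the grasp point (between the pads) lies 19 mm behind it; z points along the fingers, y is the line along which they close (so a half turn about z gives the same grasp; the last joint's range is limited). The gripper opens to 85 mm and grips with 20 to 120 N. Pads are 22 mm wide; open, the fingers measure 114 mm over their backs; the gripper's body (76 mm by 85 mm) begins 54 mm behind the grasp point. The pads swing forward as they close: fully open they stand 13 mm farther back than shut.
Start: joints at [-1.269, 0.521, -0.036, 1.599, 0.021, 1.021, -0.113], TCP at [0.227, 0.582, 0.231] pointing down, gripper open.
Joint ranges: [-2.91, 2.91], [-0.3, 2.13], [-1.5, 1.42], [0.17, 2.43], [-1.26, 4.41], [0.16, 1.93], [-2.52, 2.52]. Speed limits (rad/s): [1.89, 1.89, 2.39, 2.39, 3.01, 3.01, 3.01].

### API

Orientations are given as [roll, pitch, yaw] about the fixed x, y, z axes, in that order (R = Rz(yaw) Ry(pitch) Rx(roll)).
In Python, from workcell import monitor, optics, job_done gives the robot as it stands.
- The arm moves only by the shell command python3 -m handwheel 'ROWS' [FORCE]. ROWS is JSON, a list of rows, each an object of numbers: "dx", "dy", "dz": the shift along the tool's x, y, z in cm; "wx", "wy", "wz": the turn, a rotation vector about the tool's x, y, z in rad; "claw": the opening in per cent of the stroke, from 0 (shut) to 100 (fully open). A call has 1 to 8 rows; each row shifts and turns the commanded pose from where the row before left it, along the tool's axes as they then stand; what a row does not reach is not made up. A row lasts 1/8 s, in which the tool goes at most 62.5 mm and 10.7 degrees, less where a joint would pass 70% of its speed; a pose out of reach is approached as far as the arm can. A call with a gripper value outside its range is refused whole. The fingers move at their own pace and stop on an object; FORCE is the grip in N (left out, the last holds). Time passes only in rows, so rows that do not move let the fingers close. It gives the time, the measured TCP pose, the force, the opening and the grip force at its end, in the units of the state.
- monitor.observe(): the state, without advancing time (a new reading comes with each control period).
- optics.grab_frame(name): name is "side" or "top" or "wrist"; returns a dict with "frame" (480x640x3 uint8, blue, green, red), "fovy" (degrees; the focal length in pixels is half the picture's height over the tangent of half this angle, whatever the lens; pixels are square), "cx", "cy" (the principal point, pixels), "R" (3x3) and "t" (3): a world point X has camera coordinates R X + t. Camera axes: x right, y down, z forward; pixel columns grow to the right and rows downward; lengths in m; the calibration is good to about 2 mm. A picture is of the moment at which its call begins. There is no depth.
- job_done(): hands the job in; it is judged then, once.
Trained networks look in the newest picture that a camera, given by its name, has taken for a name from the list of things; names that differ only in an ending like _2 or _b are one class to them, and where a whole thing is asked for, a point or a joint stands for the part that bears it (a point fixed in the world has none). Each returns a list of dicts, best first, with "p" (0 to 1); they miss things now and then, are a little off and sometimes report something else, mostly with a low value. They report only what shows in the picture. A call takes as long as a camera call.
- optics.masks_of(name, camera): "region" (480x640 bool, what is visible of it) and "rect" ([left, top, width, height] in pixels, round what is visible of it).
The state is a dict: "clock": time; "qpos": joint angles; "qd": joint speeds; "joint_efforts": joint torques, N m; "position": TCP position; "tool_rot": TCP orientation; "force": force on the tool from outside, world axes, zero at the start; "moment": the same for the moment, N m; "grip_width": finger opening in m; "finger_force": force on a finger pad.
Only numpy, scipy, OpenCV 4.12 (cv2) and the standard library are available. Lean on these libraries where they do the work, as an engineer would, in place of code of your own. Each camera call takes 0.05 s, during which the arm holds its last target. There are 200 camera calls.

### The job

The spacer is already on the upright stud of the mounting plate. Thread the large flat washer onto the stud so that it lies flat on the spacer, and then the flanged bushing, flange down, so that it sits flat on the washer. Leave both released, with the spacer still at the bottom.

Things in the scene. Friction and masses are not known exactly. Their poses are not given: they have to be found in the camera images.
- stud_plate: Dark steel plate, 70 x 70 x 12 mm, fixed on the flat top of the plywood riser (185 mm above the table), with one steel stud standing upright at its centre. Origin at the centre of the plate's underside, on the stud's axis; z up. The stud is 16 mm in diameter up to 62 mm above the origin, then tapers to a nose 6 mm across, tip 76 mm above the origin.
- spacer: Plain steel tube, 34 mm outside, 19 mm bore, 20 mm high, loose, already on the stud and standing on the plate. Origin at the centre of its underside (12 mm above the plate's origin), z up along its axis; its top is 32 mm above the plate's origin.
- washer: Large flat washer: steel ring, 50 mm outside, 26 mm bore, 10 mm thick, about 0.1 kg, lying flat on the riser. Origin at the centre of its underside, z up along its axis. Seated on the spacer, its underside is 32 mm above the plate's origin. The smaller washer (34 mm outside) is not the one.
- bushing: Flanged bushing: steel tube, 40 mm outside, 26 mm bore, 24 mm high, about 0.15 kg, standing on the riser on its 48 mm flange (4 mm thick, at the lower end). Origin at the centre of its underside, z up along its axis. Seated on the washer, its underside is 42 mm above the plate's origin. The taller, narrower sleeve without flange (45 mm high) is not the one.

How it is judged:
By the outcome, as a careful person would: the job done as asked, in the order asked, and still so for the second after the job is handed in, with the robot touching nothing.
It also fails if it takes over 56 s, if anything falls off the work surface, if the arm or the gripper's body presses on something with over 40 N, if the wrist force passes 120 N, or if a joint passes its speed limit or range.

## Working session

There is one attempt and no reset: what is moved stays moved. The work goes in short steps, Python scripts to look and compute and a shell command to move; the robot and the scene stay as the last step left them, time stands still between calls to the robot, and variables do not carry over. Pictures are saved under pics/ and viewed, at most 10 in all, crops included, and the job is handed in when it is done.

```bash
mkdir -p pics; ls; cat > h.py <<'E'
import numpy as np, cv2
from workcell import monitor, optics, job_done
def ray(f,u,v):
    fl=240/np.tan(np.radians(f['fovy'])/2)
    R=np.array(f['R']);t=np.array(f['t'])
    d=R.T@np.array([(u-f['cx'])/fl,(v-f['cy'])/fl,1]);return -R.T@t,d
def atz(f,u,v,z):
    c,d=ray(f,u,v);return c+d*(z-c[2])/d[2]
def proj(f,X):
    fl=240/np.tan(np.radians(f['fovy'])/2)
    p=np.array(f['R'])@np.array(X)+np.array(f['t']);return fl*p[:2]/p[2]+[f['cx'],f['cy']]
E
python3 - <<'E'
from h import *
s=monitor.observe();print({k:np.round(v,3).tolist() for k,v in s.items()})
for c in ['top','side']:
    f=optics.grab_frame(c);cv2.imwrite(f'pics/{c}0.png',f['frame'])
    print(c,f['fovy'],f['cx'],f['cy'],(-np.array(f['R']).T@np.array(f['t'])).round(3),np.round(f['R'],2).tolist())
    for n in ['stud_plate','spacer','washer','bushing']:
        for m in optics.masks_of(n,c)[:3]:
            x,y,w,h=m['rect'];ys,xs=np.nonzero(m['region'])
            print(n,round(m['p'],2),m['rect'],len(xs),[atz(f,x+w/2,y+h/2,z).round(3).tolist() for z in(.185,.195,.209)])
E
```

```text
pics
{'clock': 0.0, 'qpos': [-1.269, 0.522, -0.036, 1.6, 0.021, 1.021, -0.113], 'qd': [-0.002, 0.0, 0.0, 0.0, -0.0, -0.001, 0.001], 'joint_efforts': [-0.001, -92.711, 1.979, -36.993, 0.018, 0.008, -0.0], 'position': [0.227, 0.582, 0.231], 'tool_rot': [-3.14, 0.0, 2.77], 'force': [0.019, 0.564, 0.025], 'moment': [0.043, 0.022, 0.018], 'finger_force': 0.0, 'grip_width': 0.085}
top 57.49681803401727 325.6016260963631 239.3286657626266 [0.256 0.104 1.05 ] [[-0.2, -0.98, 0.0], [-0.96, 0.19, -0.22], [0.22, -0.04, -0.98]]
stud_plate 0.75 [326.9, 217.3, 36.1, 32.1] 998 [[0.453, 0.024, 0.185], [0.45, 0.025, 0.195], [0.447, 0.026, 0.209]]
spacer 0.51 [333.8, 226.8, 14.9, 11.0] 131 [[0.456, 0.031, 0.185], [0.454, 0.032, 0.195], [0.451, 0.033, 0.209]]
washer 0.64 [250.2, 234.7, 27.6, 25.7] 377 [[0.456, 0.19, 0.185], [0.454, 0.189, 0.195], [0.45, 0.188, 0.209]]
bushing 0.63 [403.6, 197.1, 20.7, 24.6] 376 [[0.474, -0.126, 0.185], [0.472, -0.123, 0.195], [0.468, -0.12, 0.209]]
side 47.33800818891278 319.0197436495338 235.49268460577076 [ 0.151 -0.544  0.726] [[0.89, -0.46, -0.02], [-0.29, -0.51, -0.81], [0.36, 0.73, -0.58]]
stud_plate 0.96 [299.0, 238.1, 58.8, 59.8] 1374 [[0.463, 0.049, 0.185], [0.458, 0.038, 0.195], [0.45, 0.023, 0.209]]
spacer 0.68 [318.1, 256.8, 25.4, 23.3] 338 [[0.466, 0.046, 0.185], [0.46, 0.035, 0.195], [0.452, 0.02, 0.209]]
washer 0.82 [273.3, 212.6, 31.2, 19.1] 424 [[0.464, 0.196, 0.185], [0.458, 0.183, 0.195], [0.45, 0.164, 0.209]]
bushing 0.76 [381.2, 314.1, 33.6, 32.5] 926 [[0.482, -0.116, 0.185], [0.476, -0.124, 0.195], [0.467, -0.135, 0.209]]
```

```bash
python3 - <<'E'
import cv2,numpy as np
a=cv2.imread('pics/top0.png');b=cv2.imread('pics/side0.png')
A=cv2.resize(a[130:330,170:470],(800,533));cv2.imwrite('pics/topc.png',A)
B=cv2.resize(b[180:380,200:500],(800,533));cv2.imwrite('pics/sidec.png',B)
E
```

```text
(no output)
```

View pics/topc.png

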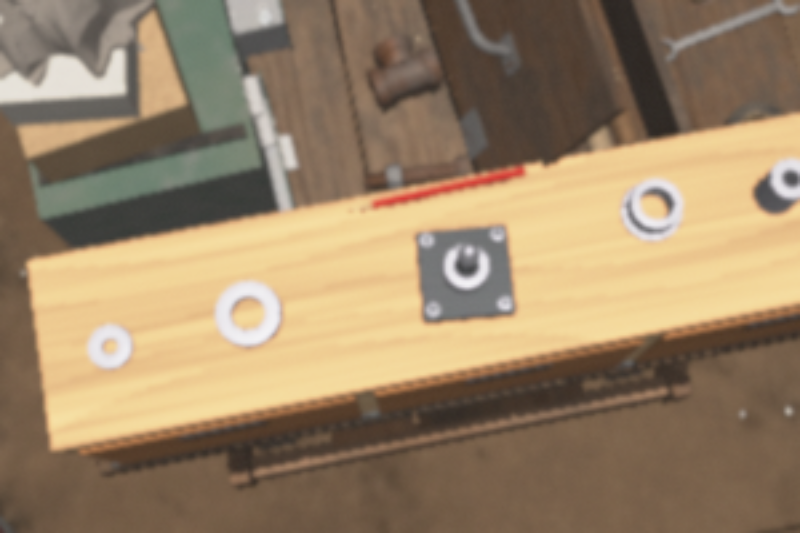

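View pics/sidec.png

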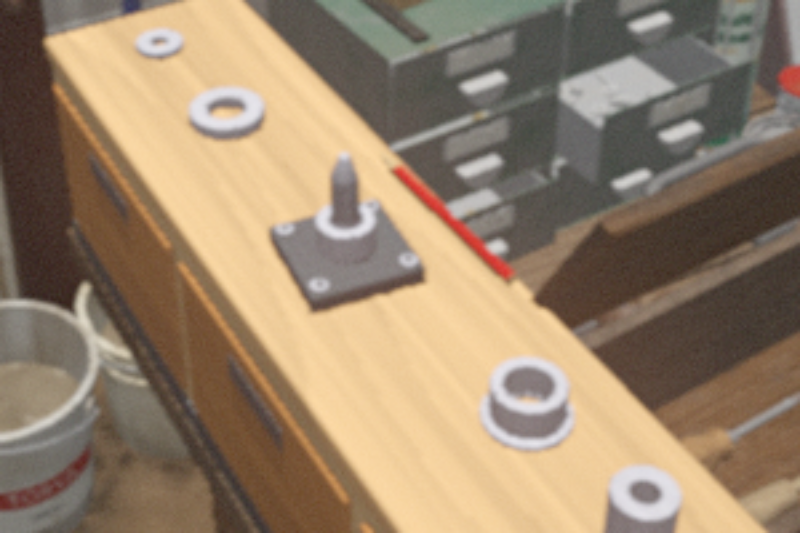

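The crops agree with the networks. The large washer is at about (264,247) in the top image, the plate at (345,233) and the bushing at (414,209), and all three heights and sizes are consistent. I'll rise first, then go over the washer.

```bash
python3 -m handwheel '[{"dz":-4},{"dz":-4},{"dx":-4.45,"dy":-3.55},{"dx":-4.45,"dy":-3.55},{"dx":-4.45,"dy":-3.55},{"dx":-4.45,"dy":-3.55},{"dx":-4.45,"dy":-3.55},{"dx":-4.45,"dy":-3.55}]'
python3 -m handwheel '[{"dx":-4.45,"dy":-3.55},{"dx":-4.45,"dy":-3.55},{},{}]'
python3 - <<'E'
from h import *
f=optics.grab_frame('wrist');cv2.imwrite('pics/w1.png',f['frame'])
for n in ['washer']:
        for m in optics.masks_of(n,'wrist')[:3]:
            x,y,w,h=m['rect'];print(n,round(m['p'],2),m['rect'],atz(f,x+w/2,y+h/2,.19),atz(f,x,y,.19)-atz(f,x+w,y+h,.19))
print(monitor.observe()['qpos'])
E
```

```text
[-1.26919922  0.52136361 -0.03630462  1.59952663  0.02120261  1.02109954
 -0.11280139]schema error: expected keys dx, dy, dz, wx, wy, wz, claw
schema error: expected keys dx, dy, dz, wx, wy, wz, claw
```

View pics/w1.png

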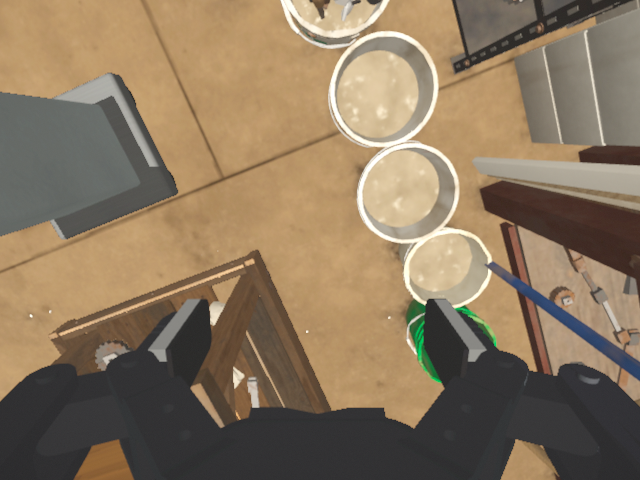

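Nothing moved, because every row must carry all the keys. The wrist view shows buckets, a pole and furniture nearby, so I'll check the full top view before travelling.

View pics/top0.png

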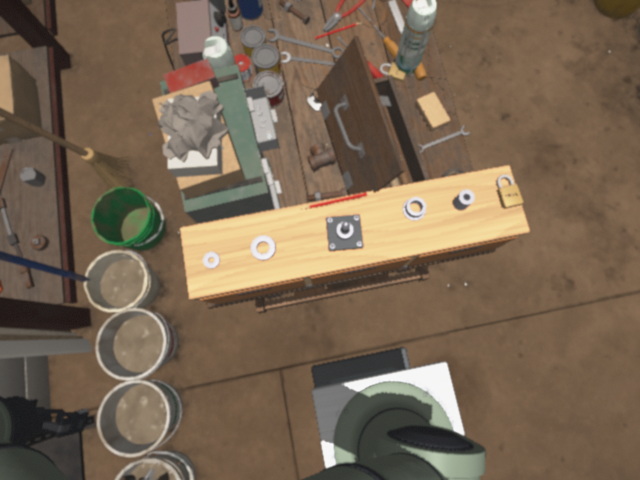

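The top view shows a clear straight path from the gripper at (60,425) to the washer at (263,247). The green cabinet, with its near edge around (240,205), lies beyond it.

```bash
python3 -m handwheel '[{"dx":0,"dy":0,"dz":-4,"wx":0,"wy":0,"wz":0,"claw":100},{"dx":0,"dy":0,"dz":-4,"wx":0,"wy":0,"wz":0,"claw":100},{"dx":-4.45,"dy":-3.55,"dz":0,"wx":0,"wy":0,"wz":0,"claw":100},{"dx":-4.45,"dy":-3.55,"dz":0,"wx":0,"wy":0,"wz":0,"claw":100},{"dx":-4.45,"dy":-3.55,"dz":0,"wx":0,"wy":0,"wz":0,"claw":100},{"dx":-4.45,"dy":-3.55,"dz":0,"wx":0,"wy":0,"wz":0,"claw":100},{"dx":-4.45,"dy":-3.55,"dz":0,"wx":0,"wy":0,"wz":0,"claw":100},{"dx":-4.45,"dy":-3.55,"dz":0,"wx":0,"wy":0,"wz":0,"claw":100}]'
```

```text
clock: 1.6
position: [0.3991, 0.2851, 0.3116]
tool_rot: [3.141, 0.0, 2.77]
force: [0.2, 0.9, -0.3]
grip_width: 0.0855
finger_force: 0.0
```

```bash
python3 -m handwheel '[{"dx":-4.45,"dy":-3.55,"dz":0,"wx":0,"wy":0,"wz":0,"claw":100},{"dx":-4.45,"dy":-3.55,"dz":0,"wx":0,"wy":0,"wz":0,"claw":100},{"dx":0,"dy":0,"dz":0,"wx":0,"wy":0,"wz":0,"claw":100},{"dx":0,"dy":0,"dz":0,"wx":0,"wy":0,"wz":0,"claw":100}]'
cat >> h.py <<'E'
def R_tool(s):
    from scipy.spatial.transform import Rotation as Ro
    return Ro.from_euler('xyz',s['tool_rot']).as_matrix()
def togo(X):
    s=monitor.observe();return (R_tool(s).T@(np.array(X)-s['position'])*100).round(2)
def see(n,cam,z,k=2,f=None):
    f=f or optics.grab_frame(cam)
    for m in optics.masks_of(n,cam)[:k]:
        x,y,w,h=m['rect'];P=atz(f,x+w/2,y+h/2,z)
        print(n,round(m['p'],2),np.round(m['rect']),P.round(4),'size',np.linalg.norm(atz(f,x,y+h/2,z)-atz(f,x+w,y+h/2,z)).round(4),np.linalg.norm(atz(f,x+w/2,y,z)-atz(f,x+w/2,y+h,z)).round(4),'togo',togo(P))
    return f
E
python3 - <<'E'
from h import *
f=see('washer','wrist',.193);cv2.imwrite('pics/w2.png',f['frame']);see('stud_plate','wrist',.197,f=f)
s=monitor.observe();print(s['position'],s['tool_rot'],s['qpos'],s['force'],proj(f,s['position']))
E
```

```text
clock: 2.1
position: [0.4554, 0.1887, 0.3113]
tool_rot: [3.141, -0.0, 2.77]
force: [-0.3, 0.9, -0.2]
grip_width: 0.0858
finger_force: 0.0
washer 0.71 [289. 195.  70.  65.] [0.4545 0.1954 0.193 ] size 0.0521 0.0502 togo [ 0.27  0.54 11.83]
stud_plate 0.93 [ 69. 249. 109. 106.] [0.4534 0.028  0.197 ] size 0.0854 0.0926 togo [ -5.68 -15.11  11.42]
stud_plate 0.67 [ 88. 286.  56.  51.] [0.4581 0.018  0.197 ] size 0.0439 0.0451 togo [ -6.48 -15.87  11.42]
[0.45507656 0.18939023 0.31125559] [ 3.14151838e+00 -2.46432269e-04  2.77161327e+00] [-0.64746993  0.22489678  0.16065681  1.84147746 -0.04075931  1.07847021
  0.72930274] [ 0.03920446  0.74515776 -0.93142747] [316.35678993 301.35223278]
```

View pics/w2.png

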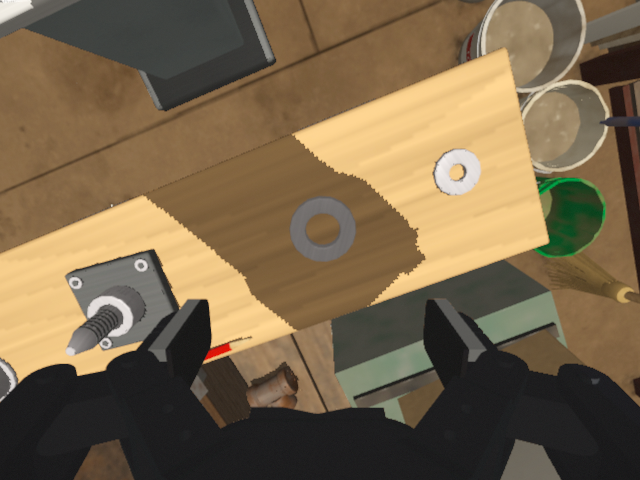

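The wrist view shows the large washer at (323,229), the stud plate at (115,300) and the small washer at (457,172). There's a 6 mm disagreement with the other cameras, so I'll descend and look again from closer.

```bash
python3 -m handwheel '[{"dx":0.1,"dy":0.3,"dz":3.5,"wx":0,"wy":0,"wz":0,"claw":100},{"dx":0,"dy":0,"dz":3.5,"wx":0,"wy":0,"wz":0,"claw":100},{"dx":0,"dy":0,"dz":0,"wx":0,"wy":0,"wz":0,"claw":100},{"dx":0,"dy":0,"dz":0,"wx":0,"wy":0,"wz":0,"claw":100}]'
python3 - <<'E'
from h import *
f=see('washer','wrist',.194);cv2.imwrite('pics/w3.png',f['frame'])
see('washer','top',.194);see('washer','side',.191)
E
```

```text
clock: 2.75
position: [0.456, 0.1921, 0.2425]
tool_rot: [3.141, 0.001, 2.77]
force: [-0.3, -0.8, -0.7]
grip_width: 0.0854
finger_force: 0.0
washer 0.66 [274. 218.  91.  86.] [0.4551 0.195  0.194 ] size 0.0514 0.0512 togo [0.22 0.23 4.87]
washer 0.75 [273. 211.  29.  18.] [0.4607 0.1958 0.191 ] size 0.0508 0.0575 togo [-0.28  0.56  5.09]
```

```bash
python3 -m handwheel '[{"dx":0.1,"dy":0.2,"dz":2.3,"wx":0,"wy":0,"wz":0,"claw":100},{"dx":0,"dy":0,"dz":2.0,"wx":0,"wy":0,"wz":0,"claw":80},{"dx":0,"dy":0,"dz":0.9,"wx":0,"wy":0,"wz":0,"claw":72},{"dx":0,"dy":0,"dz":0,"wx":0,"wy":0,"wz":0,"claw":68},{"dx":0,"dy":0,"dz":0,"wx":0,"wy":0,"wz":0,"claw":68},{"dx":0,"dy":0,"dz":0,"wx":0,"wy":0,"wz":0,"claw":68}]' 40
python3 - <<'E'
from h import *
f=see('washer','wrist',.194);cv2.imwrite('pics/w4.png',f['frame'])
E
```

```text
clock: 3.8
position: [0.4558, 0.1939, 0.1899]
tool_rot: [3.141, 0.001, 2.77]
force: [-0.3, 0.4, 0.4]
grip_width: 0.0579
finger_force: 0.0
washer 0.8 [256. 247. 122. 112.] [0.4542 0.1951 0.194 ] size 0.0514 0.0522 togo [ 0.19  0.06 -0.43]
```

View pics/w4.png

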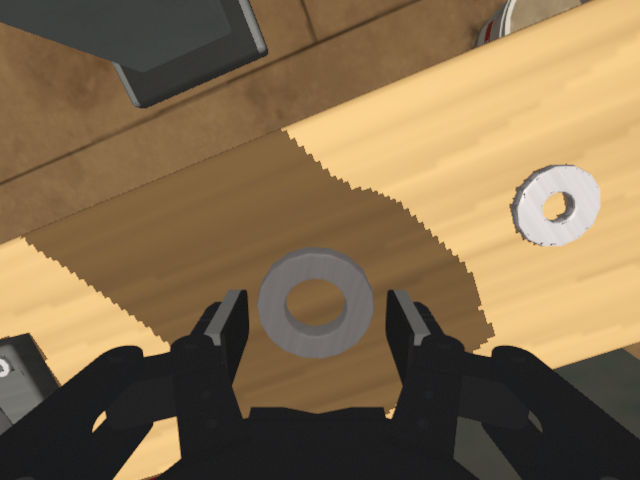

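The washer at (317,302) sits between the fingertips at x≈240 and 395. It needs about 2 mm in +x. I'll lower until I feel contact.

```bash
python3 -m handwheel '[{"dx":0.2,"dy":0.05,"dz":0.15,"wx":0,"wy":0,"wz":0,"claw":67},{"dx":0,"dy":0,"dz":0.15,"wx":0,"wy":0,"wz":0,"claw":67},{"dx":0,"dy":0,"dz":0,"wx":0,"wy":0,"wz":0,"claw":67}]'
python3 -m handwheel '[{"dx":0,"dy":0,"dz":0.15,"wx":0,"wy":0,"wz":0,"claw":67},{"dx":0,"dy":0,"dz":0,"wx":0,"wy":0,"wz":0,"claw":67}]'
```

```text
clock: 4.28
position: [0.4537, 0.1949, 0.1862]
tool_rot: [-3.141, -0.0, 2.77]
force: [-0.2, -0.1, 0.8]
grip_width: 0.057
finger_force: 0.0
clock: 4.53
position: [0.4538, 0.1949, 0.1847]
tool_rot: [-3.141, -0.0, 2.77]
force: [0.2, 0.7, -0.3]
grip_width: 0.0572
finger_force: 0.0
```

```bash
python3 -m handwheel '[{"dx":0,"dy":0,"dz":0,"wx":0,"wy":0,"wz":0,"claw":40},{"dx":0,"dy":0,"dz":0,"wx":0,"wy":0,"wz":0,"claw":40},{"dx":0,"dy":0,"dz":0,"wx":0,"wy":0,"wz":0,"claw":40},{"dx":0,"dy":0,"dz":0,"wx":0,"wy":0,"wz":0,"claw":40}]' 60
```

```text
clock: 5.03
position: [0.4539, 0.1949, 0.1854]
tool_rot: [3.141, 0.0, 2.77]
force: [-3.5, -1.4, 13.3]
grip_width: 0.0466
finger_force: 59.7
```

```bash
python3 -m handwheel '[{"dx":0,"dy":0,"dz":-0.2,"wx":0,"wy":0,"wz":0,"claw":40},{"dx":0,"dy":0,"dz":0,"wx":0,"wy":0,"wz":0,"claw":40}]' 60
python3 - <<'E'
from h import *
f=see('washer','wrist',.194);cv2.imwrite('pics/w5.png',f['frame'])
f=see('washer','side',.194);a=cv2.resize(f['frame'][160:280,230:390],(640,480),interpolation=2);b=cv2.imread('pics/w5.png')[200:440,200:440]
cv2.imwrite('pics/c5.png',cv2.resize(np.hstack([a,cv2.resize(b,(480,480))]),(800,343)))
E
```

```text
clock: 5.28
position: [0.4539, 0.1949, 0.1869]
tool_rot: [3.141, 0.0, 2.77]
force: [-0.1, 0.2, -0.9]
grip_width: 0.0465
finger_force: 61.5
washer 0.72 [261. 256. 116. 114.] [0.4556 0.1961 0.194 ] size 0.0483 0.0527 togo [-0.13  0.18 -0.73]
washer 0.62 [275. 212.  26.  18.] [0.4594 0.1882 0.194 ] size 0.0458 0.055 togo [-0.77 -0.42 -0.73]
```

View pics/c5.png

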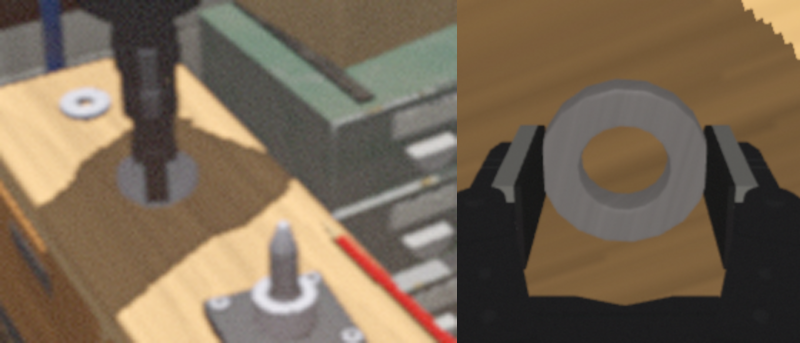

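The washer is held on its diameter, with the pads level with its centre in the wrist crop. I'll lift it and compute the stud axis.

```bash
python3 -m handwheel '[{"dx":0,"dy":0,"dz":-1,"wx":0,"wy":0,"wz":0,"claw":40},{"dx":0,"dy":0,"dz":-3,"wx":0,"wy":0,"wz":0,"claw":40},{"dx":0,"dy":0,"dz":-3,"wx":0,"wy":0,"wz":0,"claw":40},{"dx":0,"dy":0,"dz":-3,"wx":0,"wy":0,"wz":0,"claw":40},{"dx":0,"dy":0,"dz":0,"wx":0,"wy":0,"wz":0,"claw":40}]' 60
python3 - <<'E'
from h import *
F={}
for c in ['top','side','wrist']:
    F[c]=optics.grab_frame(c);m=optics.masks_of('stud_plate',c)
    for q in m[:1]: print(c,q['p'],np.round(q['rect']))
    m=optics.masks_of('spacer',c)
    for q in m[:1]: print('sp',q['p'],np.round(q['rect']))
print('tip top',atz(F['top'],344.8,224,.261),'side',atz(F['side'],329,238,.261))
print('togo',togo([.45,.025,.285]))
a=F['top']['frame'][190:280,290:410];b=F['side']['frame'][220:310,270:390]
cv2.imwrite('pics/c6.png',np.hstack([cv2.resize(x,(400,300),interpolation=2) for x in (a,b)]))
E
```

```text
clock: 6.1
position: [0.4546, 0.1953, 0.2892]
tool_rot: [3.138, 0.002, 2.77]
force: [0.4, 0.3, -0.9]
grip_width: 0.0466
finger_force: 61.8
side 0.93 [299. 236.  59.  60.]
sp 0.77 [320. 253.  24.  27.]
wrist 0.62 [ 31. 268. 136. 123.]
sp 0.62 [ 58. 305.  63.  56.]
tip top [0.45290485 0.02753332 0.261     ] side [0.45330483 0.02627827 0.261     ]
togo [ -5.82 -15.96   0.15]
```

View pics/c6.png

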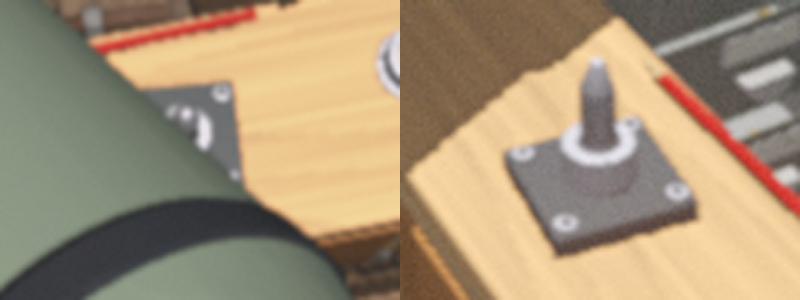

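The tip in the side image is at about (329,238). The top and side cameras agree on a stud axis of about (0.453, 0.027). I'll move most of the way there and verify with the wrist camera.

```bash
python3 -m handwheel '[{"dx":-1.5,"dy":-3.0,"dz":-0.5,"wx":0,"wy":0,"wz":0,"claw":40},{"dx":-2.2,"dy":-3.2,"dz":0,"wx":0,"wy":0,"wz":0,"claw":40},{"dx":-2.2,"dy":-3.2,"dz":0,"wx":0,"wy":0,"wz":0,"claw":40},{"dx":0,"dy":0,"dz":0,"wx":0,"wy":0,"wz":0,"claw":40},{"dx":0,"dy":0,"dz":0,"wx":0,"wy":0,"wz":0,"claw":40}]' 60
python3 - <<'E'
from h import *
f=optics.grab_frame('wrist');cv2.imwrite('pics/w7.png',f['frame'])
print(f['R'],f['t'],f['fovy'],f['cx'],f['cy'])
for n in ['spacer','stud_plate','washer']:
    for m in optics.masks_of(n,'wrist')[:2]: print(n,m['p'],np.round(m['rect']))
print(monitor.observe()['position'])
E
```

```text
clock: 7.18
position: [0.4745, 0.0864, 0.2917]
tool_rot: [-3.142, -0.0, 2.77]
force: [-0.6, -0.6, -1.1]
grip_width: 0.0461
finger_force: 61.9
[[ 3.62187249e-01  9.32105344e-01 -1.59484080e-04]
 [ 8.94803404e-01 -3.47644942e-01  2.80124727e-01]
 [ 2.61050311e-01 -1.01600311e-01 -9.59963599e-01]] [-0.25304384 -0.44867785  0.32188194] 67.22650152950696 316.8232472302472 239.01921896660525
spacer 0.76 [194. 222.  56.  56.]
stud_plate 0.59 [162. 185. 123. 116.]
stud_plate 0.45 [194. 219.  54.  59.]
washer 0.76 [261. 257. 116. 114.]
[0.47450072 0.086688   0.29172477]
```

View pics/w7.png

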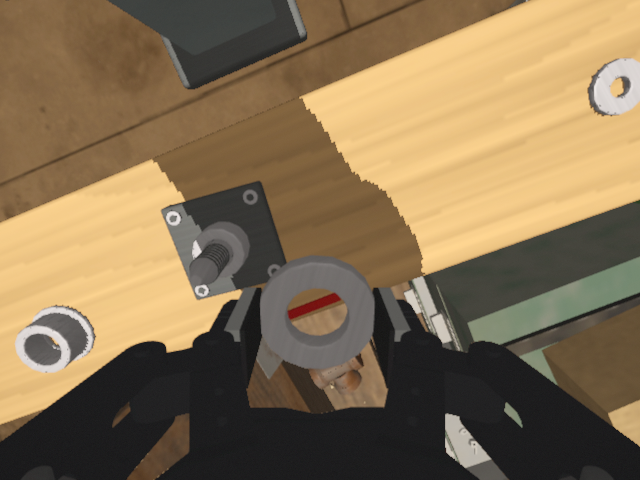

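The wrist view shows the stud tip at about (197,278), the spacer's rim around (222,250), plate corners near (163,210), (260,182), (287,270) and (199,298), and the held washer at (319,314).

```bash
python3 - <<'E'
from h import *
f=optics.grab_frame('wrist')
print('tip',atz(f,197,278,.261),'sp',atz(f,222,250,.215),'plate',np.mean([atz(f,u,v,.197) for u,v in((163,210),(260,182),(287,270),(199,298))],0))
w=atz(f,319,314,.297);print('washer',w, 'tcp',proj(f,[.4745,.0867,.2917]))
s=atz(f,197,278,.261);print(R_tool(monitor.observe()).T@(s-w)*100)
E
```

```text
tip [0.45350068 0.0290778  0.261     ] sp [0.45373873 0.03043533 0.215     ] plate [0.45329977 0.02964145 0.197     ]
washer [0.47763175 0.087224   0.297     ] tcp [315.21851353 302.4918631 ]
[ 0.14196466 -6.29372937  3.60023741]
```

```bash
python3 -m handwheel '[{"dx":0.1,"dy":-3.1,"dz":0,"wx":0,"wy":0,"wz":0,"claw":40},{"dx":0,"dy":-3.1,"dz":0,"wx":0,"wy":0,"wz":0,"claw":40},{"dx":0,"dy":0,"dz":0,"wx":0,"wy":0,"wz":0,"claw":40},{"dx":0,"dy":0,"dz":0,"wx":0,"wy":0,"wz":0,"claw":40},{"dx":0,"dy":0,"dz":0,"wx":0,"wy":0,"wz":0,"claw":40}]' 60
python3 - <<'E'
from h import *
f=optics.grab_frame('wrist');g=optics.grab_frame('side')
a=f['frame'][200:400,200:440];i=g['frame'][180:320,260:400]
cv2.imwrite('pics/c8.png',np.hstack([cv2.resize(a,(400,333)),cv2.resize(i,(333,333))]))
E
```

```text
clock: 8.05
position: [0.4514, 0.0293, 0.2917]
tool_rot: [-3.142, -0.0, 2.771]
force: [-0.1, -0.8, -1.1]
grip_width: 0.0467
finger_force: 61.9
```

View pics/c8.png

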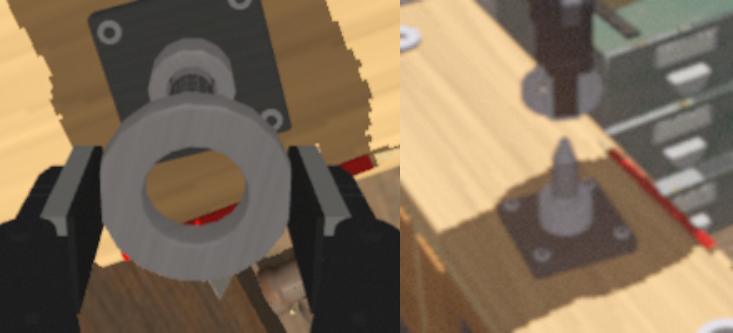

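The side view shows the washer roughly above the tip, at x≈563 against 566 in the crop. The wrist view shows it level in the grip. That was the last picture I'm allowed, so from here I work numerically.

```bash
python3 - <<'E'
from h import *
ax=[.4535,.0293]
for c in ['side','wrist']:
    f=optics.grab_frame(c)
    for m in optics.masks_of('washer',c)[:1]: x,y,w,h=m['rect'];print(c,m['p'],np.round(m['rect']),'ctr',x+w/2,y+h/2)
    print('axis@.297',proj(f,ax+[.297]),'tip',proj(f,ax+[.261]),'tcp xy',proj(f,[.4514,.0293,.297]))
    print(atz(f,x+w/2,y+h/2,.297))
f=optics.grab_frame('side');print('sidecrop', atz(f,260+163*140/333,180+88*140/333,.297))
E
```

```text
side 0.55 [315. 211.  33.  15.] ctr 331.1 218.65
axis@.297 [327.7623466  216.27635133] tip [328.12848122 236.90526588] tcp xy [326.45752719 216.68225842]
[0.4547093  0.02164517 0.297     ]
wrist 0.88 [259. 255. 116. 113.] ctr 317.29999999999995 311.7
axis@.297 [318.0642425  312.30589658] tip [317.85646973 279.28316419] tcp xy [316.26319936 308.10416559]
[0.45311923 0.02910146 0.297     ]
sidecrop [0.45356505 0.02713847 0.297     ]
```

The washer is on the axis to within about 1 mm, so I'll descend.

```bash
python3 -m handwheel '[{"dx":0,"dy":0,"dz":1.5,"wx":0,"wy":0,"wz":0,"claw":40},{"dx":0,"dy":0,"dz":1.5,"wx":0,"wy":0,"wz":0,"claw":40},{"dx":0,"dy":0,"dz":1.0,"wx":0,"wy":0,"wz":0,"claw":40},{"dx":0,"dy":0,"dz":0,"wx":0,"wy":0,"wz":0,"claw":40}]' 60
python3 -m handwheel '[{"dx":0,"dy":0,"dz":1.5,"wx":0,"wy":0,"wz":0,"claw":40},{"dx":0,"dy":0,"dz":1.1,"wx":0,"wy":0,"wz":0,"claw":40},{"dx":0,"dy":0,"dz":0,"wx":0,"wy":0,"wz":0,"claw":40},{"dx":0,"dy":0,"dz":0,"wx":0,"wy":0,"wz":0,"claw":40}]' 60
```

```text
clock: 8.9
position: [0.451, 0.0285, 0.2514]
tool_rot: [-3.141, -0.001, 2.77]
force: [-0.2, 0.1, -0.1]
grip_width: 0.0466
finger_force: 61.9
clock: 9.4
position: [0.4514, 0.0285, 0.2262]
tool_rot: [3.141, 0.0, 2.77]
force: [0.1, 0.1, -0.3]
grip_width: 0.0463
finger_force: 61.9
```

```bash
python3 -m handwheel '[{"dx":0,"dy":0,"dz":0.4,"wx":0,"wy":0,"wz":0,"claw":40},{"dx":0,"dy":0,"dz":0.2,"wx":0,"wy":0,"wz":0,"claw":40},{"dx":0,"dy":0,"dz":0,"wx":0,"wy":0,"wz":0,"claw":40}]' 60
python3 -m handwheel '[{"dx":0,"dy":0,"dz":0.15,"wx":0,"wy":0,"wz":0,"claw":40},{"dx":0,"dy":0,"dz":0,"wx":0,"wy":0,"wz":0,"claw":40}]' 60
python3 -m handwheel '[{"dx":0,"dy":0,"dz":0.1,"wx":0,"wy":0,"wz":0,"claw":40},{"dx":0,"dy":0,"dz":0,"wx":0,"wy":0,"wz":0,"claw":40}]' 60
```

```text
clock: 9.78
position: [0.4511, 0.0285, 0.2197]
tool_rot: [-3.141, -0.0, 2.77]
force: [-0.6, -0.1, -1.2]
grip_width: 0.0466
finger_force: 61.9
clock: 10.02
position: [0.4512, 0.0285, 0.2182]
tool_rot: [-3.141, -0.0, 2.77]
force: [-0.2, 0.7, 0.0]
grip_width: 0.0463
finger_force: 61.9
clock: 10.28
position: [0.4513, 0.0285, 0.2175]
tool_rot: [3.141, 0.0, 2.77]
force: [-1.2, -0.6, 3.8]
grip_width: 0.0469
finger_force: 62.3
```

Contact came at the expected height. I'll release and rise.

```bash
python3 -m handwheel '[{"dx":0,"dy":0,"dz":0,"wx":0,"wy":0,"wz":0,"claw":70},{"dx":0,"dy":0,"dz":0,"wx":0,"wy":0,"wz":0,"claw":90},{"dx":0,"dy":0,"dz":0,"wx":0,"wy":0,"wz":0,"claw":100},{"dx":0,"dy":0,"dz":-2,"wx":0,"wy":0,"wz":0,"claw":100},{"dx":0,"dy":0,"dz":-4,"wx":0,"wy":0,"wz":0,"claw":100},{"dx":0,"dy":0,"dz":-4,"wx":0,"wy":0,"wz":0,"claw":100},{"dx":0,"dy":0,"dz":0,"wx":0,"wy":0,"wz":0,"claw":100},{"dx":0,"dy":0,"dz":0,"wx":0,"wy":0,"wz":0,"claw":100}]' 60
python3 - <<'E'
from h import *
f=see('washer','wrist',.227,1);see('washer','side',.224,1)
f=see('bushing','wrist',.2,1);f=see('bushing','side',.2,1)
print(togo([.472,-.123,.30]))
E
```

```text
clock: 11.28
position: [0.4509, 0.0286, 0.3168]
tool_rot: [-3.141, -0.0, 2.77]
force: [-1.3, 0.3, -0.6]
grip_width: 0.0854
finger_force: 0.0
washer 0.56 [283. 210.  76.  70.] [0.4536 0.031  0.227 ] size 0.0511 0.0495 togo [-0.18  0.35  8.94]
bushing 0.95 [122. 292.  57.  60.] [ 0.4717 -0.1226  0.2   ] size 0.0455 0.0541 togo [ -7.42 -13.32  11.68]
bushing 0.61 [384. 316.  31.  30.] [ 0.4735 -0.1298  0.2   ] size 0.0413 0.0554 togo [ -7.84 -13.92  11.71]
[ -7.45 -13.35   1.71]
```

The washer is seated at the right height and on the axis. Next, over to the bushing.

```bash
python3 -m handwheel '[{"dx":-1.5,"dy":-2.7,"dz":0,"wx":0,"wy":0,"wz":0,"claw":100},{"dx":-1.5,"dy":-2.7,"dz":0,"wx":0,"wy":0,"wz":0,"claw":100},{"dx":-1.5,"dy":-2.7,"dz":0,"wx":0,"wy":0,"wz":0,"claw":100},{"dx":-1.5,"dy":-2.7,"dz":0,"wx":0,"wy":0,"wz":0,"claw":100},{"dx":-1.5,"dy":-2.5,"dz":2,"wx":0,"wy":0,"wz":0,"claw":100},{"dx":0,"dy":0,"dz":3,"wx":0,"wy":0,"wz":0,"claw":100},{"dx":0,"dy":0,"dz":0,"wx":0,"wy":0,"wz":0,"claw":100},{"dx":0,"dy":0,"dz":0,"wx":0,"wy":0,"wz":0,"claw":100}]' 60
python3 - <<'E'
from h import *
f=optics.grab_frame('wrist')
for m in optics.masks_of('bushing','wrist')[:1]:
    x,y,w,h=m['rect'];R=m['region'].astype(np.uint8);print(m['p'],m['rect'])
# predicted silhouette for candidate centres, fit by bbox
from scipy.optimize import least_squares
a=np.linspace(0,2*np.pi,90)
def box(c):
    P=[proj(f,[c[0]+r*np.cos(t),c[1]+r*np.sin(t),.185+z]) for r,z in((.024,0),(.024,.004),(.020,.024)) for t in a];P=np.array(P)
    return np.r_[P.min(0),P.max(0)]
r=least_squares(lambda c:box(c)-[x,y,x+w,y+h],[.472,-.123]);print(r.x,r.fun.round(1),togo([*r.x,.19]))
E
```

```text
clock: 12.68
position: [0.4731, -0.1225, 0.2682]
tool_rot: [3.141, 0.001, 2.77]
force: [0.1, 0.0, -0.1]
grip_width: 0.0854
finger_force: 0.0
0.89 [276.2, 215.3, 73.7, 82.7]
[ 0.47711214 -0.12587399] [-0.1  1.8  0.1 -1.9] [-0.48 -0.19  7.84]
```

```bash
python3 -m handwheel '[{"dx":-0.5,"dy":-0.2,"dz":2.5,"wx":0,"wy":0,"wz":0,"claw":100},{"dx":0,"dy":0,"dz":0,"wx":0,"wy":0,"wz":0,"claw":90},{"dx":0,"dy":0,"dz":0,"wx":0,"wy":0,"wz":0,"claw":90}]' 60
python3 - <<'E'
from h import *
from scipy.optimize import least_squares
f=optics.grab_frame('wrist');m=optics.masks_of('bushing','wrist')[0];x,y,w,h=m['rect'];print(m['p'],m['rect'])
a=np.linspace(0,2*np.pi,90)
def box(c):
    P=np.array([proj(f,[c[0]+r*np.cos(t),c[1]+r*np.sin(t),.185+z]) for r,z in((.024,0),(.024,.004),(.020,.024)) for t in a])
    return np.r_[P.min(0),P.max(0)]
r=least_squares(lambda c:box(c)-[x,y,x+w,y+h],[.472,-.123]);print(r.x,r.fun.round(1),togo([*r.x,.194]))
E
```

```text
clock: 13.15
position: [0.4769, -0.1263, 0.2433]
tool_rot: [3.141, 0.001, 2.77]
force: [0.3, -0.8, -0.1]
grip_width: 0.0769
finger_force: 0.0
0.92 [276.4, 218.5, 80.8, 87.3]
[ 0.47675004 -0.12542083] [-1.1 -1.   1.1  1. ] [0.06 0.07 4.93]
```

```bash
python3 -m handwheel '[{"dx":0.05,"dy":0.05,"dz":2.0,"wx":0,"wy":0,"wz":0,"claw":90},{"dx":0,"dy":0,"dz":2.0,"wx":0,"wy":0,"wz":0,"claw":90},{"dx":0,"dy":0,"dz":0.9,"wx":0,"wy":0,"wz":0,"claw":90},{"dx":0,"dy":0,"dz":0,"wx":0,"wy":0,"wz":0,"claw":70},{"dx":0,"dy":0,"dz":0,"wx":0,"wy":0,"wz":0,"claw":30},{"dx":0,"dy":0,"dz":0,"wx":0,"wy":0,"wz":0,"claw":30},{"dx":0,"dy":0,"dz":0,"wx":0,"wy":0,"wz":0,"claw":30},{"dx":0,"dy":0,"dz":0,"wx":0,"wy":0,"wz":0,"claw":30}]' 60
```

```text
clock: 14.25
position: [0.4768, -0.1258, 0.1945]
tool_rot: [3.141, 0.001, 2.769]
force: [-3.0, 0.8, 11.9]
grip_width: 0.0369
finger_force: 58.8
```

The width shows the same −3 mm bias as with the washer, so it's gripped on the tube. Lifting.

```bash
python3 -m handwheel '[{"dx":0,"dy":0,"dz":-0.5,"wx":0,"wy":0,"wz":0,"claw":30},{"dx":0,"dy":0,"dz":-2.5,"wx":0,"wy":0,"wz":0,"claw":30},{"dx":0,"dy":0,"dz":-4,"wx":0,"wy":0,"wz":0,"claw":30},{"dx":0,"dy":0,"dz":-4,"wx":0,"wy":0,"wz":0,"claw":30},{"dx":0,"dy":0,"dz":0,"wx":0,"wy":0,"wz":0,"claw":30},{"dx":0,"dy":0,"dz":0,"wx":0,"wy":0,"wz":0,"claw":30}]' 60
python3 - <<'E'
from h import *
from scipy.optimize import least_squares
f=optics.grab_frame('wrist');s=monitor.observe();T=R_tool(s);p=np.array(s['position'])
m=optics.masks_of('bushing','wrist')[0];x,y,w,h=m['rect'];print(m['p'],m['rect'])
zb=p[2]-.0093
a=np.linspace(0,2*np.pi,90)
def box(c):
    P=np.array([proj(f,[c[0]+r*np.cos(t),c[1]+r*np.sin(t),zb+z]) for r,z in((.024,0),(.024,.004),(.020,.024)) for t in a])
    return np.r_[P.min(0),P.max(0)]
r=least_squares(lambda c:box(c)-[x,y,x+w,y+h],p[:2]);print(r.x,r.fun.round(1),p)
d=np.array([.4535,.0295,.30])-[*r.x,p[2]];print('go',(T.T@d*100).round(2))
E
```

```text
clock: 15.0
position: [0.4762, -0.1256, 0.3031]
tool_rot: [3.142, -0.0, 2.77]
force: [-0.1, -0.2, -2.0]
grip_width: 0.0369
finger_force: 60.4
0.82 [264.6, 241.3, 104.3, 116.2]
[ 0.47495327 -0.12434314] [-1.4 -1.4  1.4  1.6] [ 0.47597753 -0.12553836  0.30265843]
go [ 7.59 13.55  0.27]
```

```bash
python3 -m handwheel '[{"dx":1.2,"dy":2.2,"dz":0,"wx":0,"wy":0,"wz":0,"claw":30},{"dx":1.6,"dy":2.85,"dz":0,"wx":0,"wy":0,"wz":0,"claw":30},{"dx":1.6,"dy":2.85,"dz":0,"wx":0,"wy":0,"wz":0,"claw":30},{"dx":1.6,"dy":2.85,"dz":0,"wx":0,"wy":0,"wz":0,"claw":30},{"dx":1.6,"dy":2.85,"dz":0,"wx":0,"wy":0,"wz":0,"claw":30},{"dx":0,"dy":0,"dz":0,"wx":0,"wy":0,"wz":0,"claw":30},{"dx":0,"dy":0,"dz":0,"wx":0,"wy":0,"wz":0,"claw":30},{"dx":0,"dy":0,"dz":0,"wx":0,"wy":0,"wz":0,"claw":30}]' 60
python3 - <<'E'
from h import *
from scipy.optimize import least_squares
s=monitor.observe();p=np.array(s['position']);zb=p[2]-.0093;print(p)
a=np.linspace(0,2*np.pi,90)
for c in ['wrist','side']:
    f=optics.grab_frame(c)
    M=optics.masks_of('bushing',c)
    if not M: continue
    m=M[0];x,y,w,h=m['rect'];print(c,m['p'],m['rect'])
    def box(c):
        P=np.array([proj(f,[c[0]+r*np.cos(t),c[1]+r*np.sin(t),zb+z]) for r,z in((.024,0),(.024,.004),(.020,.024)) for t in a])
        return np.r_[P.min(0),P.max(0)]
    r=least_squares(lambda c:box(c)-[x,y,x+w,y+h],p[:2]);print(r.x,r.fun.round(1),'go',(R_tool(s).T@[.4535-r.x[0],.0295-r.x[1],0]*100).round(2))
E
```

```text
clock: 16.1
position: [0.455, 0.0278, 0.3031]
tool_rot: [-3.141, -0.0, 2.768]
force: [-0.8, -0.2, -0.2]
grip_width: 0.0366
finger_force: 60.4
[0.45499315 0.02781612 0.30307664]
wrist 0.68 [265.3, 241.2, 103.1, 118.9]
[0.45419033 0.02888516] [-2.1 -0.2  2.   0.4] go [0.09 0.03 0.  ]
side 0.65 [314.0, 201.6, 29.0, 24.2]
[0.45280591 0.02585633] [-2.5 -4.   2.5  3.4] go [ 0.07  0.36 -0.  ]
```

```bash
python3 -m handwheel '[{"dx":0.1,"dy":0.1,"dz":1.5,"wx":0,"wy":0,"wz":0,"claw":30},{"dx":0,"dy":0,"dz":1.5,"wx":0,"wy":0,"wz":0,"claw":30},{"dx":0,"dy":0,"dz":1.0,"wx":0,"wy":0,"wz":0,"claw":30},{"dx":0,"dy":0,"dz":0,"wx":0,"wy":0,"wz":0,"claw":30}]' 60
python3 -m handwheel '[{"dx":0,"dy":0,"dz":1.2,"wx":0,"wy":0,"wz":0,"claw":30},{"dx":0,"dy":0,"dz":0.9,"wx":0,"wy":0,"wz":0,"claw":30},{"dx":0,"dy":0,"dz":0,"wx":0,"wy":0,"wz":0,"claw":30},{"dx":0,"dy":0,"dz":0,"wx":0,"wy":0,"wz":0,"claw":30}]' 60
```

```text
clock: 16.8
position: [0.4542, 0.0298, 0.2629]
tool_rot: [-3.141, -0.001, 2.77]
force: [0.1, 0.2, -1.2]
grip_width: 0.0367
finger_force: 60.4
clock: 17.3
position: [0.4545, 0.0299, 0.2424]
tool_rot: [3.142, 0.0, 2.77]
force: [0.8, -0.9, -0.6]
grip_width: 0.037
finger_force: 60.4
```

```bash
python3 -m handwheel '[{"dx":0,"dy":0,"dz":0.2,"wx":0,"wy":0,"wz":0,"claw":30},{"dx":0,"dy":0,"dz":0.2,"wx":0,"wy":0,"wz":0,"claw":30},{"dx":0,"dy":0,"dz":0,"wx":0,"wy":0,"wz":0,"claw":30}]' 60
python3 -m handwheel '[{"dx":0,"dy":0,"dz":0.15,"wx":0,"wy":0,"wz":0,"claw":30},{"dx":0,"dy":0,"dz":0,"wx":0,"wy":0,"wz":0,"claw":30}]' 60
python3 -m handwheel '[{"dx":0,"dy":0,"dz":0.1,"wx":0,"wy":0,"wz":0,"claw":30},{"dx":0,"dy":0,"dz":0,"wx":0,"wy":0,"wz":0,"claw":30}]' 60
```

```text
clock: 17.68
position: [0.4543, 0.0299, 0.2382]
tool_rot: [-3.141, -0.0, 2.77]
force: [-0.0, -0.3, -1.2]
grip_width: 0.0366
finger_force: 60.4
clock: 17.92
position: [0.4544, 0.0299, 0.2367]
tool_rot: [-3.142, -0.0, 2.77]
force: [-0.3, 0.2, -1.1]
grip_width: 0.0371
finger_force: 60.4
clock: 18.18
position: [0.4546, 0.03, 0.2364]
tool_rot: [3.141, 0.0, 2.77]
force: [-3.2, 0.0, 13.1]
grip_width: 0.0368
finger_force: 61.9
```

Contact came at the expected height again (0.2365). I'll release, rise and check.

```bash
python3 -m handwheel '[{"dx":0,"dy":0,"dz":-0.08,"wx":0,"wy":0,"wz":0,"claw":60},{"dx":0,"dy":0,"dz":0,"wx":0,"wy":0,"wz":0,"claw":90},{"dx":0,"dy":0,"dz":0,"wx":0,"wy":0,"wz":0,"claw":100},{"dx":0,"dy":0,"dz":-2,"wx":0,"wy":0,"wz":0,"claw":100},{"dx":0,"dy":0,"dz":-4,"wx":0,"wy":0,"wz":0,"claw":100},{"dx":0,"dy":0,"dz":-4,"wx":0,"wy":0,"wz":0,"claw":100},{"dx":0,"dy":0,"dz":0,"wx":0,"wy":0,"wz":0,"claw":100},{"dx":0,"dy":0,"dz":0,"wx":0,"wy":0,"wz":0,"claw":100}]' 60
python3 - <<'E'
from h import *
from scipy.optimize import least_squares
a=np.linspace(0,2*np.pi,90)
for cam in ['wrist','side']:
    f=optics.grab_frame(cam)
    for n in ['bushing','washer','spacer']:
        for m in optics.masks_of(n,cam)[:2]: print(cam,n,round(m['p'],2),np.round(m['rect']))
    S=lambda rz:np.array([proj(f,[.4535+r*np.cos(t),.0295+r*np.sin(t),.185+z]) for r,z in rz for t in a])
    for n,rz in dict(bushing=((.024,.042),(.024,.046),(.020,.066)),washer=((.025,.032),(.025,.042)),spacer=((.017,.012),(.017,.032))).items():
        P=S(rz);print('  expect',n,np.r_[P.min(0),np.ptp(P,axis=0)].round())
E
```

```text
clock: 19.18
position: [0.4542, 0.03, 0.3362]
tool_rot: [-3.141, -0.0, 2.77]
force: [-0.5, -0.2, -0.6]
grip_width: 0.0852
finger_force: 0.0
wrist bushing 0.57 [284. 202.  65.  69.]
wrist washer 0.85 [279. 200.  58.  54.]
wrist washer 0.4 [285. 201.  67.  73.]
wrist spacer 0.44 [323. 228.  10.  14.]
  expect bushing [281. 202.  67.  71.]
  expect washer [280. 198.  69.  69.]
  expect spacer [292. 203.  45.  49.]
side bushing 0.62 [315. 235.  27.  28.]
side washer 0.66 [315. 257.  33.  12.]
side spacer 0.63 [320. 268.  23.  10.]
  expect bushing [312. 234.  32.  31.]
  expect washer [312. 245.  34.  26.]
  expect spacer [317. 254.  23.  24.]
```

All the silhouettes match the seated stack in both cameras, and the gripper is open and clear.

```bash
python3 -c "
from workcell import job_done
print(job_done())"
```

```text
the job is handed in; nothing more can be done
None
```

I threaded the washer and then the bushing, flange down, onto the stud over the spacer, released both, and handed the job in at about 19 s; contact heights and both camera views match the seated stack, but no verdict was returned.

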